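# Run down the loose wing nut of the curd press

## Task

The curd press on the kitchen table has two wing nuts on its pressure bar: one is already down on its washer, the other stands up loose on its thread. Turn the loose one clockwise with repeated fingertip strokes against its wings until it is fully home on its washer, finger-tight but never forced. Leave the other nut, the press and the things around it as they are.

Things in the scene. Friction and masses are not known exactly. Their poses are not given: they have to be found in the camera images.
- press: Two-screw curd press, fixed to the table. Wooden base board 160 x 300 mm, white perforated mould 128 mm across, blue follower, wooden pressure bar 50 x 284 x 28 mm on top. Two upright threaded steel rods, 12 mm thick, pass through the bar at y = +115 and -115 mm, x = 0, and end 215 mm above the table. Origin: centre of the base at table height; z up, y along the bar. Either rod may carry the loose nut.
- bar_top (a point): Centre of the pressure bar's top face, 174 mm above the table. On the bar round each rod lies a brass washer, 34 mm across, 2.5 mm thick, its top 176.5 mm above the table.
- loose_nut: The loose steel wing nut. Origin: on the rod's axis at the nut's underside; it goes down with the nut but does not turn; z up. At the start the underside is 4.8 to 7.6 mm above the washer; home = on the washer, origin 176.5 mm above the table. Flange 27 mm across, 5 mm high; hub up to 25 mm across, 15 mm high; the rod sticks out above it between the wings.
- loose_nut_wings (a point): Point on the loose nut's axis 24 mm above its underside, turning with it: x points along one wing, -x along the other, z up. The two wings are upright plates 5 mm thick that rise outwards from the hub, 66 mm from tip to tip, tops 33 mm above the underside; their flat faces are best met 14 to 30 mm above the underside and 17 to 30 mm from the axis.
- loose_nut_turn (a joint): Turn of the loose nut in rad: 0 = home on its washer (a stop), negative = unscrewed by that much; grows when turned clockwise seen from above. The thread lowers it 6 mm per full turn. At the start -8 to -5. It runs freely (drag about 0.025 N m, 1 N at the wings), stays where it is left and does not spring back.
- tight_nut: The other wing nut, of the same shape, already home on the other washer, tight (0.6 N m to turn). To be left alone. Origin on the rod's axis at its underside, z up.
- tight_nut_turn (a joint): Turn of the tight nut in rad: 0 = home; negative = unscrewed.
- cutter: Bystander: round steel cookie cutter, 60 mm across, 25 mm high, loose on the table beyond the press. Origin: centre of its underside.
- shaker: Bystander: sugar shaker, glass jar with steel cap, 54 mm across, 100 mm high, loose on the table beyond the press. Origin: centre of its underside.
- spoon: Bystander: wooden spoon, 170 mm long, lying on the table on the robot's side of the press. Origin: under its middle, x along the spoon.
- bowl: Bystander: small white bowl, 90 mm across, 40 mm high, loose on the table beside the press. Origin: centre of its underside.

How it is judged (in metres and radians):
At the end, for the whole second after the job is handed in: The loose nut is within 0.35 rad (a third of a millimetre) of home on its washer and still; the other nut is still home within 0.2 rad; cutter, shaker, spoon and bowl are within 15 mm of where they stood (value of joint loose_nut_turn above -0.35 rad and z of loose_nut in the frame of press below 0.1771 m and velocity of joint loose_nut_turn between -0.1 and 0.1 rad/s and value of joint tight_nut_turn above -0.2 rad and distance of each of cutter, shaker, spoon, bowl from where it was at the start of the episode below 0.015 m); the robot touches nothing.
It fails at once if the loose nut was forced, rammed or squeezed (more than 40 N from the fingers) (contact force between the fingers and loose_nut above 40 N).
It fails at once if the tight nut was loosened (value of joint tight_nut_turn below -0.2 rad).
It fails at once if the press was leaned on (more than 40 N) (contact force between anything else and press above 40 N).
It fails at once if a thing beside the press was knocked or lifted (distance of any of cutter, shaker, spoon, bowl from where it was at the start of the episode above 0.015 m).
It also fails if it takes over 72 s, if anything falls off the work surface, if the arm or the gripper's body presses on something with over 40 N, if the wrist force passes 120 N, or if a joint passes its speed limit or range.

## Robot

A 6-joint arm with a two-finger parallel gripper is mounted at the origin on the work surface. World frame = base frame: x ahead of the robot, y to its left, z up, the work surface at z = 0. Lengths are in mm, angles in rad, forces in N, time in s.
With the tool pointing down it reaches from about 275 to 1000 mm from the base axis. Payload 8.4 kg.
Tool frame: the origin (TCP) lies on the centre line of the jaws, within the pads' length; the fingertips stand r.tip_reach ahead of it and the grasp point (between the pads) lies 11 mm behind it (r.tip_reach is the distance from the TCP to the fingertips, in mm); z points along the fingers, y is the line along which they close (so a half turn about z gives the same grasp; the last joint's range is limited). The gripper opens to 85 mm and grips with 20 to 120 N. Pads are 22 mm wide; open, the fingers measure 114 mm over their backs; the gripper's body (76 mm by 85 mm) begins 54 mm behind the grasp point. The pads swing forward as they close: fully open they stand 13 mm farther back than shut.
Start: joints at [1.239, 0.353, 1.633, -0, 1.155, -0.002], TCP at [202.407, 591.32, 239.281] pointing down, gripper open.
Joint ranges: [-2.63, 2.63], [-0.92, 2.1], [0.06, 2.66], [-1.3, 4.44], [0, 2.69], [-3.02, 3.02]. Speed limits (rad/s): [2.22, 2.22, 2.79, 3.14, 3.14, 3.14].

## Interface

Orientations are given as [roll, pitch, yaw] about the fixed x, y, z axes, in that order (R = Rz(yaw) Ry(pitch) Rx(roll)).
In Python, from rig import r gives the robot as it stands.
- The arm moves only by the tool carry_out, never from a script. Its argument "targets" is a list of rows, each an object with "dp": the shift along the tool's x, y, z in mm, a list of three; "yaw": the turn about the tool's z in degrees. A call has 1 to 12 rows; each row is the pose to reach, as a shift and turn from the pose commanded when the call began, along the tool's axes at that moment; what a row does not reach only later rows make up. A row lasts 1/8 s, in which the tool goes at most 62.5 mm and 10.7 degrees, less where a joint would pass 70% of its speed; a pose out of reach is approached as far as the arm can. A call with a gripper value outside its range is refused whole. "fingers" is the opening, from -1 (shut) to 1 (fully open), so that 0 is half open, set as the call begins (left out, the last holds). The fingers move at their own pace and stop on an object; "grip_force" is the grip in N (left out, the last holds). Time passes only in rows, so rows that repeat a pose let the fingers close. It gives the time, the measured TCP pose, the force, the opening and the grip force at its end, in the units of the state.
- r.sense(): the state, without advancing time (a new reading comes with each control period).
- r.grab_frame(name): name is "side" or "top"; returns the picture (400x640x3 uint8, red, green, blue); there is no depth.
- r.get_calibration(name): a dict with "fx", "fy", "cx", "cy" (pixels), "rvec" (rotation vector, rad) and "tvec" (3), from world to camera coordinates, as OpenCV has them. Camera axes: x right, y down, z forward; pixel columns grow to the right and rows downward; lengths in mm; the calibration is good to about 2 mm. A picture is of the moment at which its call begins. get_calibration takes no time and is no camera call.
- r.sign_off(): hands the job in; it is judged then, once.
The state is a dict: "clock": time; "qpos": joint angles; "qvel": joint speeds; "joint_efforts": joint torques, N m; "eef_pos": TCP position; "tcp_rot": TCP orientation; "contact_force": force on the tool from outside, world axes, zero at the start; "wrist_torque": the same for the moment, N m; "opening": opening from 0.0 (shut) to 1.0 (fully open); "grasp_force": force on a finger pad.
Only numpy, scipy, OpenCV 4.12 (cv2) and the standard library are available. Lean on these libraries where they do the work, as an engineer would, in place of code of your own. Each camera call takes 0.05 s, during which the arm holds its last target. There are 200 camera calls.

## Working session

There is one attempt and no reset: what is moved stays moved. The work goes in short steps, Python scripts to look and compute and a tool call to move; the robot and the scene stay as the last step left them, time stands still between calls to the robot, and variables do not carry over. Pictures are saved under pics/ and viewed, at most 10 in all, crops included, and the job is handed in when it is done.

Besides the shell and the picture viewer there is one more tool, called after "Emit:" as name(argument=value, ...), one argument or row to a line, values as JSON. carry_out: Moves the arm, as the interface text tells. Its arguments: {"type":"object","properties":{"targets":{"type":"array","items":{"type":"object","properties":{"dp":{"type":"array","items":{"type":"number"}},"yaw":{"type":"number"}}}},"fingers":{"type":"number"},"grip_force":{"type":"number"}},"required":["targets"]}

```bash
mkdir -p pics
python3 - <<'E'
from rig import r
import cv2
print(r.sense(), r.tip_reach)
for n in("side","top"):
    im=r.grab_frame(n); cv2.imwrite(f"pics/{n}0.png",im[:,:,::-1]); c=r.get_calibration(n); print(n,c)
E
```

```text
{'clock': 0.0, 'qpos': array([ 1.23858328e+00,  3.53635520e-01,  1.63411167e+00, -2.90630061e-05,
        1.15522299e+00, -2.40242533e-03]), 'qvel': array([-0.00045517,  0.00160076, -0.00181295, -0.00033634, -0.00055142,
       -0.0001565 ]), 'joint_efforts': array([-2.45624142e-03, -6.05246258e+01, -3.42067981e+01, -3.14418203e-04,
        9.27915884e-03,  5.13361556e-06]), 'eef_pos': array([202.27511488, 590.87765312, 238.57918141]), 'tcp_rot': array([-3.14021507e+00,  2.32636455e-05,  2.81179380e+00]), 'contact_force': array([-0.23296817,  0.48363609, -0.3325656 ]), 'wrist_torque': array([ 0.00563825, -0.01790139, -0.05380175]), 'grasp_force': 0.0, 'opening': 1.0017547126580135} 8.0
side {'fx': 445.67577006281067, 'fy': 445.67577006281067, 'cx': 316.192166378179, 'cy': 206.29432760868747, 'rvec': array([ 2.17185333, -0.30874584,  0.13689329]), 'tvec': array([-536.36397306,  248.8998238 ,  826.62552953])}
top {'fx': 452.7783147399157, 'fy': 452.7783147399157, 'cx': 315.3954877494299, 'cy': 199.33486062327233, 'rvec': array([ 2.12725891, -2.12521536,  0.22207537]), 'tvec': array([  52.67333827,  581.1913424 , 1145.77402506])}
```

View pics/side0.png

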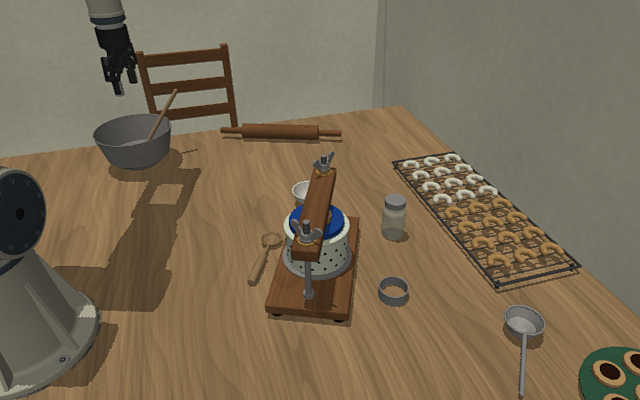

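View pics/top0.png

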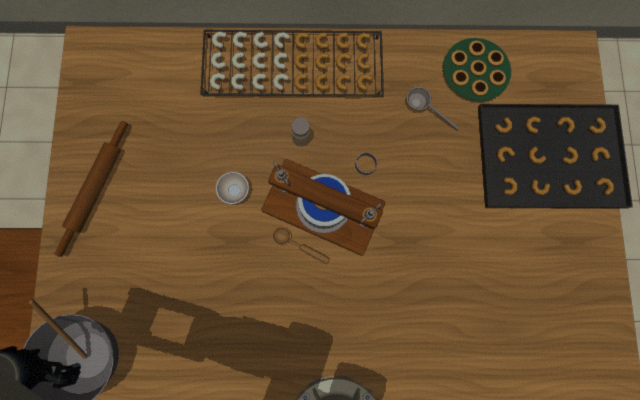

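Side: press with nuts at about (307,233) near and (323,163) far. Top: nuts at about (281,174) and (370,214). I'll zoom in on all four.

Run:
```python
import cv2,numpy as np
s=cv2.imread("pics/side0.png");t=cv2.imread("pics/top0.png")
f=lambda im,u,v,h:cv2.resize(im[v-h:v+h,u-h*4//3:u-h*4//3+h*8//3],(400,300),interpolation=cv2.INTER_CUBIC)
cv2.imwrite("pics/crop.png",np.vstack([np.hstack([f(s,323,170,24),f(s,307,235,24)]),np.hstack([f(t,281,174,24),f(t,370,214,24)])]))
```

```text
(no output)
```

View pics/crop.png

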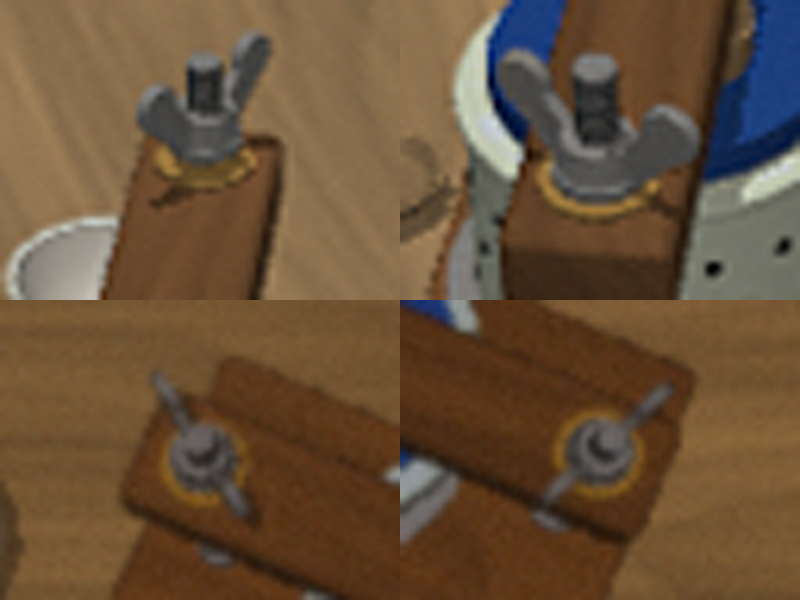

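```bash
cat > h.py <<'E'
import cv2,numpy as np
from rig import r
from scipy.optimize import least_squares
C={n:r.get_calibration(n) for n in("side","top")}
def proj(n,X):
    c=C[n];K=np.array([[c["fx"],0,c["cx"]],[0,c["fy"],c["cy"]],[0,0,1]])
    return cv2.projectPoints(np.atleast_2d(np.array(X,float)),c["rvec"],c["tvec"],K,None)[0][:,0]
def tri(s,t):
    f=lambda X:np.r_[proj("side",X)[0]-s,proj("top",X)[0]-t]
    q=least_squares(f,[550,0,200]); return q.x,np.abs(q.fun).max()
E
python3 - <<'E'
from h import *
cs=lambda cu,cv,x,y:(cu-32+x/6.25,cv-24+y/6.25)
F=lambda x,y:cs(323,170,x,y); N=lambda x,y:cs(307,235,x-400,y)
L=lambda x,y:cs(281,174,x,y-300); R=lambda x,y:cs(370,214,x-400,y-300)
P={"rodF":(F(204,60),L(203,438)),"rodN":(N(595,64),R(608,440)),
"F out":(F(260,42),L(158,378)),"F in":(F(155,92),L(250,515)),
"N right":(N(688,118),R(668,390)),"N left":(N(515,58),R(543,520)),
"F swap1":(F(260,42),L(250,515)),"N swap":(N(515,58),R(668,390))}
for k,(a,b) in P.items():
    x,e=tri(a,b);print(k,x.round(1),round(e,2))
E
```

```text
rodF [614.4 134.1 216.7] 0.24
rodN [521.8 -72.5 215. ] 0.84
F out [639.4 151.6 210.3] 0.33
F in [589.  115.9 217.7] 1.96
N right [541.3 -95.9 209.7] 0.78
N left [500.5 -49.9 204.1] 3.75
F swap1 [607.4 112.5 229.7] 10.98
N swap [510.4 -88.6 235.8] 10.66
```

The triangulation puts the far nut's wings about 6 mm higher, so it is the loose one. I'll fit the pose and check the height with an overlay.

```bash
cat >> h.py <<'E'
def pressfit(sF,tF,sN,tN):
    def f(p):
        d=115*np.array([-np.sin(p[2]),np.cos(p[2])]);A=np.r_[p[:2]+d,215];B=np.r_[p[:2]-d,215]
        return np.r_[proj("side",A)[0]-sF-p[3:5],proj("top",A)[0]-tF-p[5:7],proj("side",B)[0]-sN-p[3:5],proj("top",B)[0]-tN-p[5:7],p[3:]*.5]
    return least_squares(f,[568,31,-.42,0,0,0,0])
def wings(a,z,r0=33): return [[r0*np.cos(a),r0*np.sin(a),z],[-r0*np.cos(a),-r0*np.sin(a),z]]
E
python3 - <<'E'
from h import *
q=pressfit((323.6,155.6),(281.5,172.1),(306.2,221.2),(371.3,212.4));p=q.x
print(p.round(3),q.fun.round(2))
d=115*np.array([-np.sin(p[2]),np.cos(p[2])]);F=p[:2]+d;N=p[:2]-d;print("far",F.round(1),"near",N.round(1))
t=np.linspace(0,2*np.pi,60)
circ=lambda c,rad,z:np.c_[c[0]+rad*np.cos(t),c[1]+rad*np.sin(t),0*t+z]
rows=[]
for n,off in(("side",p[3:5]),("top",p[5:7])):
    im=cv2.imread(f"pics/{n}0.png");out=[]
    for (c,(u,v),h) in ((F,((323,170) if n=="side" else (281,174)),6.2),(N,((307,235) if n=="side" else (370,214)),0)):
        s=6.25;g=cv2.resize(im[v-24:v+24,u-32:u+32],(400,300),interpolation=cv2.INTER_CUBIC)
        for rad,z,col in((17,174,(0,255,255)),(13.5,176.5,(0,255,0)),(13.5,182.7,(0,0,255)),(6,215,(255,255,0))):
            P=((proj(n,circ(c,rad,z))-off-[u-32,v-24]+.5)*s).astype(int);cv2.polylines(g,[P],True,col,1)
        out.append(g)
    rows.append(np.hstack(out))
cv2.imwrite("pics/ov.png",np.vstack(rows))
E
```

```text
[ 5.68861e+02  3.16980e+01 -4.21000e-01 -1.25000e-01  2.45000e-01
 -2.89000e-01 -6.99000e-01] [ 0.3  -0.13 -0.74  0.   -0.33  0.19  0.67 -0.18 -0.06  0.12 -0.14 -0.35]
far [615.9 136.7] near [521.9 -73.3]
```

View pics/ov.png

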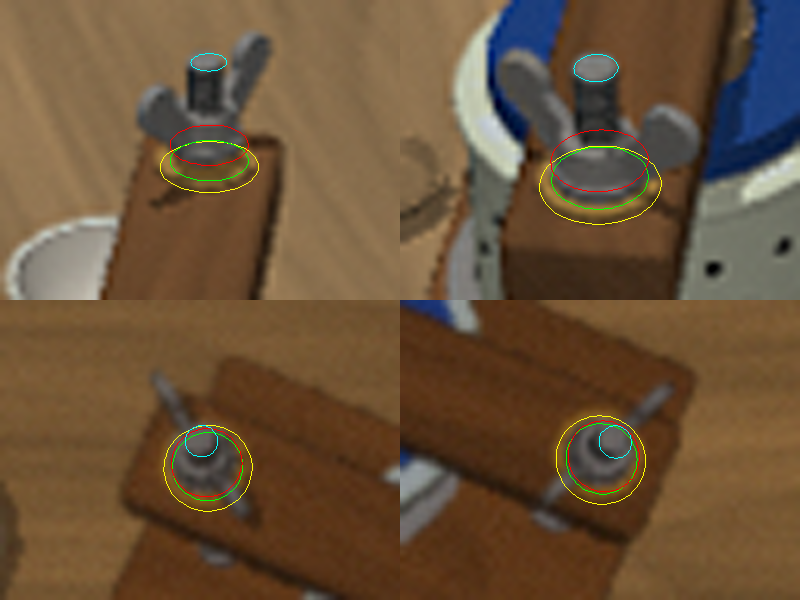

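The overlay shows the far nut's flange on the red circle, about 6 mm up, so it is loose. The near nut sits on the green circle, so it is home. The loose nut's axis is at about (616,136), with its wings at about 35°. I'll move above it with the fork half open.

Emit:
carry_out(
  targets=[
    {"dp":[-16,-9,-12],"yaw":0},
    {"dp":[-54,-30,-25],"yaw":-2},
    {"dp":[-108,-59,-25],"yaw":-5},
    {"dp":[-162,-89,-25],"yaw":-8},
    {"dp":[-216,-119,-25],"yaw":-10},
    {"dp":[-269,-148,-25],"yaw":-12},
    {"dp":[-323,-178,-25],"yaw":-15},
    {"dp":[-377,-207,-25],"yaw":-18},
    {"dp":[-431,-237,-25],"yaw":-20},
    {"dp":[-485,-267,-25],"yaw":-22},
    {"dp":[-523,-288,-25],"yaw":-24},
    {"dp":[-539,-296,-25],"yaw":-24},
  ],
  fingers=-0.06,
  grip_force=20,
)

```text
clock: 1.6
eef_pos: [617.6, 133.7, 264.9]
tcp_rot: [-3.141, 0.0, -3.055]
contact_force: [-0.9, -0.2, 0.2]
opening: 0.471
grasp_force: 0.0
```

Emit:
carry_out(
  targets=[
    {"dp":[0,0,0],"yaw":0},
    {"dp":[0,0,0],"yaw":0},
  ],
)

```text
clock: 1.85
eef_pos: [615.5, 137.5, 264.4]
tcp_rot: [3.141, -0.001, -3.052]
contact_force: [-0.4, 0.2, 0.6]
opening: 0.467
grasp_force: 0.0
```

Run:
```python
from h import *
s=r.sense();print({k:np.round(s[k],3) for k in("clock","qpos","eef_pos","tcp_rot","contact_force","wrist_torque","joint_efforts","opening")})
X=s["eef_pos"]
a=r.grab_frame("side")[:,:,::-1];b=r.grab_frame("top")[:,:,::-1]
print(proj("side",[X,X+[0,0,-8]]).round(1),proj("top",[X]).round(1))
f=lambda im,u,v,h:cv2.resize(im[v-h:v+h,u-h:u+h],(400,400),interpolation=cv2.INTER_CUBIC)
cv2.imwrite("pics/a.png",np.hstack([f(a,323,150,40),f(b,281,172,40)]))
```

```text
{'clock': np.float64(1.85), 'qpos': array([ 0.217,  0.34 ,  1.594,  0.   ,  1.208, -1.443]), 'eef_pos': array([615.534, 137.514, 264.397]), 'tcp_rot': array([ 3.141e+00, -1.000e-03, -3.052e+00]), 'contact_force': array([-0.414,  0.163,  0.551]), 'wrist_torque': array([ 0.033, -0.016, -0.012]), 'joint_efforts': array([-1.0990e+00, -6.0327e+01, -3.5506e+01, -6.5000e-02, -1.9000e-02,
       -5.0000e-03]), 'opening': np.float64(0.467)}
[[323.3 134.3]
 [323.4 137.8]] [[278.7 165.9]]
```

View pics/a.png

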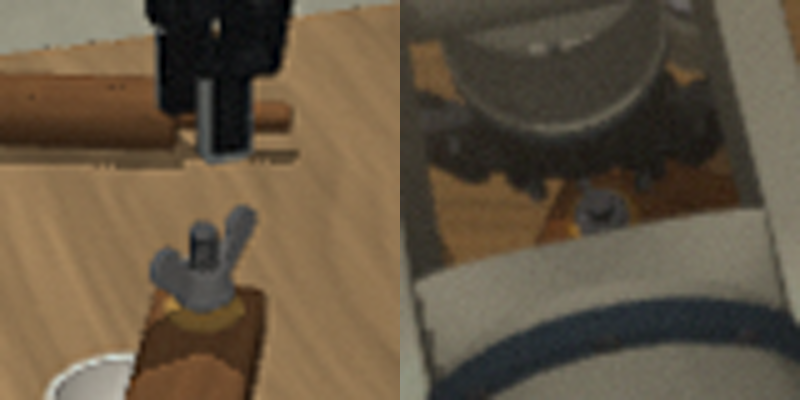

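Side view: the fingertips (bottom at crop (225,158)) hang above the rod, and the tip is about level with the TCP at this opening. I'll lower the fork over the nut with the fingers clear of the wings.

Emit:
carry_out(
  targets=[
    {"dp":[0,0,8],"yaw":-5},
    {"dp":[0,0,18],"yaw":-10},
    {"dp":[0,0,26],"yaw":-15},
    {"dp":[0,0,26],"yaw":-15},
    {"dp":[0,0,32],"yaw":-15},
    {"dp":[0,0,38],"yaw":-15},
    {"dp":[0,0,44],"yaw":-15},
    {"dp":[0,0,50],"yaw":-15},
    {"dp":[0,0,56],"yaw":-15},
    {"dp":[0,0,61],"yaw":-15},
    {"dp":[0,0,64],"yaw":-15},
    {"dp":[0,0,64],"yaw":-15},
  ],
)

```text
clock: 3.45
eef_pos: [616.4, 136.7, 200.1]
tcp_rot: [3.142, -0.0, -2.791]
contact_force: [0.0, 0.3, 0.1]
opening: 0.468
grasp_force: 0.0
```

Run:
```python
from h import *
s=r.sense();print({k:np.round(s[k],3) for k in("clock","qpos","eef_pos","tcp_rot","contact_force","wrist_torque","joint_efforts","opening")})
a=r.grab_frame("side")[:,:,::-1]
f=lambda im,u,v,h:cv2.resize(im[v-h:v+h,u-h:u+h],(600,600),interpolation=cv2.INTER_CUBIC)
cv2.imwrite("pics/b.png",f(a,323,160,32))
```

```text
{'clock': np.float64(3.45), 'qpos': array([ 0.216,  0.401,  1.655,  0.   ,  1.086, -1.706]), 'eef_pos': array([616.406, 136.689, 200.066]), 'tcp_rot': array([ 3.142, -0.   , -2.791]), 'contact_force': array([0.003, 0.295, 0.14 ]), 'wrist_torque': array([-0.002,  0.015, -0.038]), 'joint_efforts': array([-5.0000e-03, -6.2068e+01, -3.2567e+01, -0.0000e+00, -4.7000e-02,
        1.0000e-03]), 'opening': np.float64(0.468)}
```

View pics/b.png

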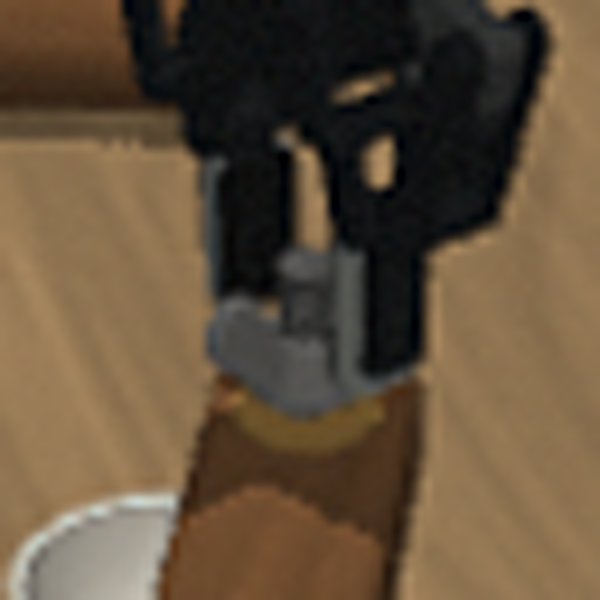

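Side view: the fork straddles the nut, with the fingertips at wing height near crop (390,370) and nothing touching. First stroke: a slow clockwise turn to make contact.

Emit:
carry_out(
  targets=[
    {"dp":[0,0,0],"yaw":5},
    {"dp":[0,0,0],"yaw":10},
    {"dp":[0,0,0],"yaw":15},
    {"dp":[0,0,0],"yaw":20},
    {"dp":[0,0,0],"yaw":25},
    {"dp":[0,0,0],"yaw":30},
    {"dp":[0,0,0],"yaw":35},
    {"dp":[0,0,0.5],"yaw":40},
    {"dp":[0,0,0.5],"yaw":45},
    {"dp":[0,0,1],"yaw":50},
    {"dp":[0,0,1],"yaw":55},
    {"dp":[0,0,1],"yaw":60},
  ],
)

```text
clock: 5.0
eef_pos: [616.5, 136.9, 199.6]
tcp_rot: [3.141, -0.0, 2.442]
contact_force: [-0.4, 0.9, 0.7]
opening: 0.469
grasp_force: 0.5
```

```bash
cat > st.py <<'E'
from h import *
s=r.sense();print({k:np.round(s[k],3).tolist() for k in("clock","qpos","eef_pos","contact_force","wrist_torque","joint_efforts","opening","grasp_force")})
E
python3 st.py
```

```text
{'clock': 5.0, 'qpos': [0.216, 0.401, 1.656, 0.0, 1.084, -0.656], 'eef_pos': [616.497, 136.891, 199.59], 'contact_force': [-0.361, 0.856, 0.742], 'wrist_torque': [0.159, 0.11, 0.059], 'joint_efforts': [-0.63, -62.469, -33.044, -0.266, -0.158, -1.13], 'opening': 0.469, 'grasp_force': 0.487}
```

Emit:
carry_out(
  targets=[
    {"dp":[0,0,0],"yaw":6},
    {"dp":[0,0,0.2],"yaw":12},
    {"dp":[0,0,0.3],"yaw":18},
    {"dp":[0,0,0.4],"yaw":24},
    {"dp":[0,0,0.5],"yaw":30},
    {"dp":[0,0,0.6],"yaw":36},
    {"dp":[0,0,0.7],"yaw":42},
    {"dp":[0,0,0.8],"yaw":48},
    {"dp":[0,0,0.9],"yaw":54},
    {"dp":[0,0,1],"yaw":60},
    {"dp":[0,0,1.1],"yaw":66},
    {"dp":[0,0,1.2],"yaw":72},
  ],
)

```text
clock: 6.5
eef_pos: [616.5, 136.5, 198.3]
tcp_rot: [3.141, 0.0, 1.185]
contact_force: [0.1, -0.9, 0.3]
opening: 0.469
grasp_force: 0.5
```

Emit:
carry_out(
  targets=[
    {"dp":[0,0,0],"yaw":6},
    {"dp":[0,0,0.2],"yaw":12},
    {"dp":[0,0,0.3],"yaw":18},
    {"dp":[0,0,0.4],"yaw":24},
    {"dp":[0,0,0.5],"yaw":30},
    {"dp":[0,0,0.6],"yaw":36},
    {"dp":[0,0,0.7],"yaw":42},
    {"dp":[0,0,0.8],"yaw":48},
    {"dp":[0,0,0.9],"yaw":54},
    {"dp":[0,0,1],"yaw":60},
    {"dp":[0,0,1.1],"yaw":66},
    {"dp":[0,0,1.2],"yaw":72},
  ],
)

```text
clock: 8.0
eef_pos: [616.3, 136.7, 197.1]
tcp_rot: [3.142, 0.0, -0.071]
contact_force: [-1.6, -0.1, -0.2]
opening: 0.473
grasp_force: 0.5
```

```bash
python3 st.py
python3 - <<'E'
from h import *
a=r.grab_frame("side")[:,:,::-1]
f=lambda im,u,v,h:cv2.resize(im[v-h:v+h,u-h:u+h],(600,600),interpolation=cv2.INTER_CUBIC)
cv2.imwrite("pics/c.png",f(a,323,160,32))
E
```

```text
{'clock': 8.0, 'qpos': [0.216, 0.404, 1.658, 0.0, 1.08, 1.858], 'eef_pos': [616.262, 136.748, 197.057], 'contact_force': [-1.612, -0.089, -0.23], 'wrist_torque': [0.007, 0.184, 0.023], 'joint_efforts': [-0.25, -62.601, -33.361, -0.088, -0.386, -1.359], 'opening': 0.473, 'grasp_force': 0.492}
```

View pics/c.png

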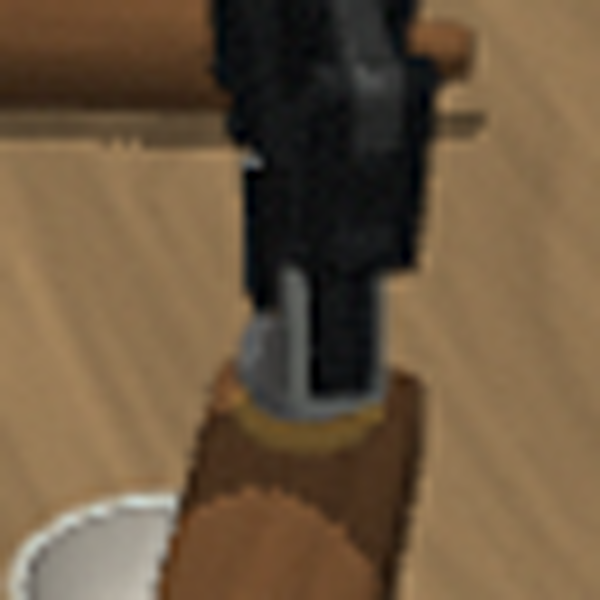

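Side view: the near finger (crop 340,330) is pushing its wing and the nut is following at about 1.6 N. I'll finish this stroke, back off a little, lift and turn back half a turn.

Emit:
carry_out(
  targets=[
    {"dp":[0,0,0.1],"yaw":6},
    {"dp":[0,0,0.2],"yaw":12},
    {"dp":[0,0,0.3],"yaw":18},
    {"dp":[0,0,0.4],"yaw":24},
    {"dp":[0,0,0.5],"yaw":30},
    {"dp":[0,0,0.6],"yaw":36},
    {"dp":[0,0,0.7],"yaw":42},
    {"dp":[0,0,0.8],"yaw":48},
    {"dp":[0,0,0.9],"yaw":53},
    {"dp":[0,0,0.9],"yaw":53},
    {"dp":[0,0,0.9],"yaw":49},
    {"dp":[0,0,0.9],"yaw":45},
  ],
)

```text
clock: 9.55
eef_pos: [616.7, 136.7, 196.2]
tcp_rot: [-3.141, -0.0, -0.848]
contact_force: [-0.2, -0.1, 0.5]
opening: 0.471
grasp_force: 0.0
```

Emit:
carry_out(
  targets=[
    {"dp":[0,0,-5],"yaw":0},
    {"dp":[0,0,-15],"yaw":0},
    {"dp":[0,0,-25],"yaw":0},
    {"dp":[0,0,-32],"yaw":0},
    {"dp":[0,0,-35],"yaw":-10},
    {"dp":[0,0,-35],"yaw":-20},
    {"dp":[0,0,-35],"yaw":-30},
    {"dp":[0,0,-35],"yaw":-40},
    {"dp":[0,0,-35],"yaw":-50},
    {"dp":[0,0,-35],"yaw":-60},
    {"dp":[0,0,-35],"yaw":-70},
    {"dp":[0,0,-35],"yaw":-80},
  ],
)

```text
clock: 11.05
eef_pos: [616.5, 136.7, 231.4]
tcp_rot: [3.141, -0.0, 0.549]
contact_force: [-0.3, 0.2, -0.2]
opening: 0.472
grasp_force: 0.0
```

Emit:
carry_out(
  targets=[
    {"dp":[0,0,0],"yaw":-10},
    {"dp":[0,0,0],"yaw":-20},
    {"dp":[0,0,0],"yaw":-30},
    {"dp":[0,0,0],"yaw":-40},
    {"dp":[0,0,0],"yaw":-50},
    {"dp":[0,0,0],"yaw":-60},
    {"dp":[0,0,0],"yaw":-70},
    {"dp":[0,0,0],"yaw":-80},
    {"dp":[0,0,0],"yaw":-90},
    {"dp":[0,0,0],"yaw":-97},
    {"dp":[0,0,0],"yaw":-100},
    {"dp":[0,0,0],"yaw":-100},
  ],
)

```text
clock: 12.55
eef_pos: [616.6, 136.7, 231.3]
tcp_rot: [3.141, 0.0, 2.288]
contact_force: [-0.2, -0.6, 0.4]
opening: 0.472
grasp_force: 0.0
```

```bash
python3 st.py
python3 - <<'E'
from h import *
a=r.grab_frame("side")[:,:,::-1]
cv2.imwrite("pics/d_raw.png",a)
u,v,s=323,160,12.5
g=cv2.resize(a[v-24:v+24,u-32:u+32],(800,600),interpolation=cv2.INTER_CUBIC)
t=np.linspace(0,2*np.pi,60);c=(615.9,136.7)
for rad,z,col in((17,174,(0,255,255)),(13.5,176.5,(0,255,0)),(13.5,179.3,(0,0,255))):
    X=np.c_[c[0]+rad*np.cos(t),c[1]+rad*np.sin(t),0*t+z]
    P=((proj("side",X)-[-.12,.24]-[u-32,v-24]+.5)*s).astype(int);cv2.polylines(g,[P],True,col,1)
cv2.imwrite("pics/d.png",g)
E
```

```text
{'clock': 12.55, 'qpos': [0.216, 0.37, 1.627, 0.0, 1.144, -0.501], 'eef_pos': [616.581, 136.739, 231.339], 'contact_force': [-0.193, -0.649, 0.38], 'wrist_torque': [0.011, -0.04, 0.059], 'joint_efforts': [0.002, -61.479, -34.008, -0.001, 0.003, -0.47], 'opening': 0.472, 'grasp_force': 0.0}
```

View pics/d.png

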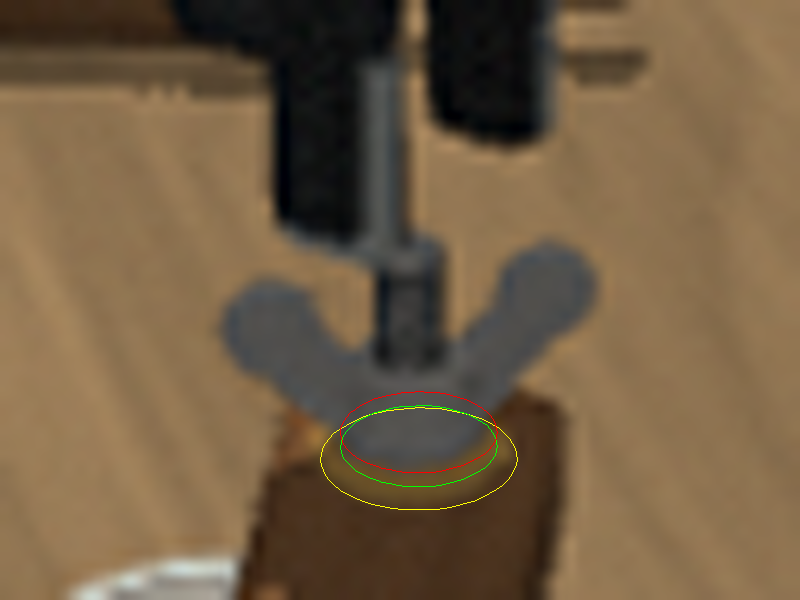

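Side view: the fork is clear, and the wings are visible with tips near (265,330) and (548,285). The flange's lower edge is at about y=465, so roughly 3 mm is left. I'll fit the wing angle and height.

Run:
```python
from h import *
def fit(tips,c,off):
    def f(p):
        a,z,rr=p;W=np.array(wings(a,z,rr))+[c[0],c[1],0]
        return (proj("side",W)-off-tips).ravel()
    for a0 in(0,.6,1.2,-.6,-1.2,2.5):
        q=least_squares(f,[a0,205,27])
        if q.cost<3: print("ang",np.degrees(q.x[0]).round(1),"z",q.x[1].round(1),"r",q.x[2].round(1),"cost",q.cost.round(2))
off=np.array([-.125,.245])
px=lambda x,y,s,u,v:np.array([u-32+x/s-.5,v-24+y/s-.5])
F=(615.9,136.7);N=(521.9,-73.3)
print("now");fit(np.array([px(267,328,12.5,323,160),px(550,288,12.5,323,160)]),F,off)
print("start far");fit(np.array([px(155,102,6.25,323,170),px(255,52,6.25,323,170)]),F,off)
print("near");fit(np.array([px(120,70,6.25,307,235),px(278,128,6.25,307,235)]),N,off)
```

```text
now
ang -1.1 z 203.7 r -24.9 cost 0.49
ang -1.1 z 203.7 r -24.9 cost 0.49
ang -1.1 z 203.7 r -24.9 cost 0.49
ang -1.1 z 203.7 r -24.9 cost 0.49
ang -1.1 z 203.7 r -24.9 cost 0.49
ang 178.9 z 203.7 r 24.9 cost 0.49
start far
ang 28.6 z 209.5 r -24.0 cost 0.26
ang 28.6 z 209.5 r -24.0 cost 0.26
ang 28.6 z 209.5 r -24.0 cost 0.26
ang 28.6 z 209.5 r -24.0 cost 0.26
ang -151.4 z 209.5 r 24.0 cost 0.26
ang 208.6 z 209.5 r 24.0 cost 0.26
near
ang -47.0 z 204.5 r -25.5 cost 0.01
ang -227.0 z 204.5 r 25.5 cost 0.01
ang 133.0 z 204.5 r 25.5 cost 0.01
ang -47.0 z 204.5 r -25.5 cost 0.01
ang -47.0 z 204.5 r -25.5 cost 0.01
ang 133.0 z 204.5 r 25.5 cost 0.01
```

Emit:
carry_out(
  targets=[
    {"dp":[0,0,0],"yaw":-9},
    {"dp":[0,0,2],"yaw":-17},
    {"dp":[0,0,8],"yaw":-17},
    {"dp":[0,0,14],"yaw":-17},
    {"dp":[0,0,20],"yaw":-17},
    {"dp":[0,0,26],"yaw":-17},
    {"dp":[0,0,32],"yaw":-17},
    {"dp":[0,0,35.5],"yaw":-17},
    {"dp":[0,0,35.5],"yaw":-17},
    {"dp":[0,0,35.5],"yaw":-13},
    {"dp":[0,0,35.5],"yaw":-7},
    {"dp":[0,0,35.5],"yaw":0},
  ],
)

```text
clock: 14.1
eef_pos: [616.7, 136.8, 195.8]
tcp_rot: [3.141, 0.0, 2.284]
contact_force: [-0.3, -0.7, 0.1]
opening: 0.475
grasp_force: 0.0
```

Emit:
carry_out(
  targets=[
    {"dp":[0,0,0],"yaw":6},
    {"dp":[0,0,0.1],"yaw":12},
    {"dp":[0,0,0.2],"yaw":18},
    {"dp":[0,0,0.3],"yaw":24},
    {"dp":[0,0,0.4],"yaw":30},
    {"dp":[0,0,0.5],"yaw":36},
    {"dp":[0,0,0.6],"yaw":42},
    {"dp":[0,0,0.7],"yaw":48},
    {"dp":[0,0,0.8],"yaw":54},
    {"dp":[0,0,0.9],"yaw":60},
    {"dp":[0,0,1],"yaw":64},
    {"dp":[0,0,1],"yaw":66},
  ],
)

```text
clock: 15.6
eef_pos: [616.5, 136.5, 194.7]
tcp_rot: [3.141, 0.0, 1.135]
contact_force: [-0.8, -1.2, 0.4]
opening: 0.468
grasp_force: 0.5
```

```bash
python3 st.py
```

```text
{'clock': 15.6, 'qpos': [0.216, 0.406, 1.66, -0.0, 1.075, 0.652], 'eef_pos': [616.487, 136.524, 194.651], 'contact_force': [-0.834, -1.219, 0.45], 'wrist_torque': [-0.205, 0.082, -0.034], 'joint_efforts': [0.625, -62.508, -32.95, 0.301, -0.263, -0.133], 'opening': 0.468, 'grasp_force': 0.52}
```

```bash
cat > gap.py <<'E'
from h import *
im=np.mean([r.grab_frame("side").astype(float) for _ in range(12)],0)
im0=cv2.imread("pics/side0.png")[:,:,::-1].astype(float)
off=np.array([-.125,.245]);F=np.array([615.9,136.7]);N=np.array([521.9,-73.3])
c=C["side"];Rm=cv2.Rodrigues(c["rvec"])[0];cam=-Rm.T@c["tvec"]
def front(ctr,rad,z):
    d=cam[:2]-ctr;d/=np.linalg.norm(d);return proj("side",np.r_[ctr+rad*d,z])[0]-off
for name,I,ctr in(("far0",im0,F),("near0",im0,N),("farnow",im,F),("nearnow",im,N)):
    P=[front(ctr,13.5,176.5+h) for h in(0,2,4,6)];w=front(ctr,17,176.5);b=front(ctr,17,174)
    print(name,"flange v h0,2,4,6",np.round([p[1] for p in P],2),"washer top/bot edge",round(w[1],2),round(b[1],2),"u",w[0].round(1))
    u=int(round(w[0]));v0=int(P[3][1])-3
    for v in range(v0,int(b[1])+5): 
        q=I[v,u-1:u+2].mean(0);print(v,q.round(0).astype(int).tolist(),"sat",int(q[0]-q[2]))
E
python3 gap.py
```

```text
far0 flange v h0,2,4,6 [174.43 173.63 172.82 172.01] washer top/bot edge 175.29 176.29 u 324.0
169 [85, 84, 82] sat 3
170 [103, 102, 99] sat 3
171 [72, 71, 69] sat 2
172 [79, 67, 46] sat 32
173 [98, 73, 35] sat 63
174 [103, 80, 41] sat 61
175 [123, 93, 48] sat 74
176 [86, 60, 34] sat 52
177 [112, 76, 47] sat 65
178 [110, 75, 46] sat 64
179 [110, 74, 45] sat 64
180 [109, 75, 45] sat 63
near0 flange v h0,2,4,6 [243.96 243.07 242.18 241.28] washer top/bot edge 245.29 246.4 u 306.8
238 [85, 84, 81] sat 4
239 [83, 82, 79] sat 3
240 [89, 87, 84] sat 5
241 [109, 108, 105] sat 3
242 [68, 69, 71] sat -2
243 [94, 82, 66] sat 28
244 [161, 122, 60] sat 100
245 [115, 88, 45] sat 70
246 [79, 57, 31] sat 48
247 [104, 70, 43] sat 61
248 [103, 70, 42] sat 60
249 [102, 69, 43] sat 59
250 [101, 69, 42] sat 59
farnow flange v h0,2,4,6 [174.43 173.63 172.82 172.01] washer top/bot edge 175.29 176.29 u 324.0
169 [85, 84, 81] sat 4
170 [85, 84, 81] sat 4
171 [86, 84, 81] sat 4
172 [84, 83, 83] sat 1
173 [83, 78, 75] sat 7
174 [104, 78, 37] sat 66
175 [100, 77, 39] sat 61
176 [83, 59, 33] sat 50
177 [72, 48, 30] sat 42
178 [74, 50, 31] sat 43
179 [74, 50, 30] sat 43
180 [72, 48, 29] sat 42
nearnow flange v h0,2,4,6 [243.96 243.07 242.18 241.28] washer top/bot edge 245.29 246.4 u 306.8
238 [89, 88, 85] sat 4
239 [87, 86, 82] sat 4
240 [93, 91, 88] sat 4
241 [114, 113, 110] sat 4
242 [73, 74, 75] sat -2
243 [100, 86, 70] sat 29
244 [169, 128, 64] sat 105
245 [121, 93, 48] sat 72
246 [83, 60, 34] sat 49
247 [109, 74, 46] sat 63
248 [108, 74, 45] sat 63
249 [107, 73, 45] sat 62
250 [106, 73, 44] sat 62
```

The flange edge suggests 0.3–1 mm is left, or 20–60°. Net force (≈1.5 N) shows only the finger at tool −y is touching, so from here I'll push gently along tool x, which is compliant, and watch the force.

Emit:
carry_out(
  targets=[
    {"dp":[0.5,0,0],"yaw":0},
    {"dp":[1,0,0],"yaw":0},
    {"dp":[1.5,0,0],"yaw":0},
    {"dp":[2,0,0],"yaw":0},
    {"dp":[2.5,0,0],"yaw":0},
    {"dp":[3,0,0],"yaw":0},
    {"dp":[3,0,0],"yaw":0},
  ],
)

```text
clock: 17.08
eef_pos: [617.8, 139.5, 194.5]
tcp_rot: [3.142, -0.0, 1.136]
contact_force: [-0.1, -0.1, -0.9]
opening: 0.47
grasp_force: 0.4
```

Emit:
carry_out(
  targets=[
    {"dp":[0.3,0,0],"yaw":0},
    {"dp":[0.6,0,0],"yaw":0},
    {"dp":[1,0,0],"yaw":0},
    {"dp":[1,0,0],"yaw":0},
  ],
)

```text
clock: 17.58
eef_pos: [618.2, 140.4, 194.5]
tcp_rot: [3.142, -0.0, 1.136]
contact_force: [-0.9, -0.9, 0.8]
opening: 0.47
grasp_force: 0.4
```

```bash
python3 st.py
```

```text
{'clock': 17.575, 'qpos': [0.221, 0.41, 1.655, -0.0, 1.077, 0.655], 'eef_pos': [618.208, 140.381, 194.494], 'contact_force': [-0.895, -0.949, 0.844], 'wrist_torque': [-0.131, 0.072, 0.006], 'joint_efforts': [0.42, -62.963, -33.062, 0.208, -0.243, 0.026], 'opening': 0.47, 'grasp_force': 0.408}
```

Emit:
carry_out(
  targets=[
    {"dp":[0.5,0,0],"yaw":0},
    {"dp":[1,0,0],"yaw":0},
    {"dp":[1.5,0,0],"yaw":0},
    {"dp":[1.5,0,0],"yaw":0},
  ],
)

```text
clock: 18.08
eef_pos: [618.8, 141.8, 194.5]
tcp_rot: [3.142, -0.0, 1.136]
contact_force: [-1.2, -1.5, 0.1]
opening: 0.471
grasp_force: 0.4
```

Emit:
carry_out(
  targets=[
    {"dp":[0,0,0],"yaw":1},
    {"dp":[0,0,0],"yaw":2},
    {"dp":[0,0,0],"yaw":3},
    {"dp":[0,0,0],"yaw":3},
  ],
)

```text
clock: 18.58
eef_pos: [618.8, 141.7, 194.5]
tcp_rot: [3.142, -0.0, 1.084]
contact_force: [-0.6, -0.3, 0.5]
opening: 0.473
grasp_force: 0.4
```

Emit:
carry_out(
  targets=[
    {"dp":[0,0,0],"yaw":1},
    {"dp":[0,0,0],"yaw":2},
    {"dp":[0,0,0],"yaw":3},
    {"dp":[0,0,0],"yaw":4},
    {"dp":[0,0,0],"yaw":4},
  ],
)

```text
clock: 19.2
eef_pos: [618.8, 141.7, 194.5]
tcp_rot: [3.142, -0.0, 1.014]
contact_force: [-0.3, -0.5, -0.3]
opening: 0.471
grasp_force: 0.4
```

Emit:
carry_out(
  targets=[
    {"dp":[0,0,0],"yaw":1},
    {"dp":[0,0,0.1],"yaw":2},
    {"dp":[0,0,0.1],"yaw":3},
    {"dp":[0,0,0.1],"yaw":4},
    {"dp":[0,0,0.1],"yaw":4},
  ],
)

```text
clock: 19.82
eef_pos: [618.8, 141.7, 194.4]
tcp_rot: [3.142, -0.0, 0.944]
contact_force: [-0.4, -0.1, -1.2]
opening: 0.47
grasp_force: 0.4
```

Emit:
carry_out(
  targets=[
    {"dp":[0,0,0],"yaw":1},
    {"dp":[0,0,0.1],"yaw":2},
    {"dp":[0,0,0.1],"yaw":3},
    {"dp":[0,0,0.1],"yaw":4},
    {"dp":[0,0,0.1],"yaw":4},
  ],
)

```text
clock: 20.45
eef_pos: [618.8, 141.7, 194.3]
tcp_rot: [3.142, -0.0, 0.874]
contact_force: [-0.9, -0.9, 0.8]
opening: 0.469
grasp_force: 0.4
```

Emit:
carry_out(
  targets=[
    {"dp":[0,0,0],"yaw":1},
    {"dp":[0,0,0.1],"yaw":2},
    {"dp":[0,0,0.1],"yaw":3},
    {"dp":[0,0,0.1],"yaw":4},
    {"dp":[0,0,0.1],"yaw":4},
  ],
)

```text
clock: 21.08
eef_pos: [618.8, 141.7, 194.2]
tcp_rot: [3.142, 0.0, 0.804]
contact_force: [-0.6, -1.0, 0.2]
opening: 0.474
grasp_force: 0.4
```

Emit:
carry_out(
  targets=[
    {"dp":[0,0,0],"yaw":1},
    {"dp":[0,0,0.1],"yaw":2},
    {"dp":[0,0,0.1],"yaw":3},
    {"dp":[0,0,0.1],"yaw":4},
    {"dp":[0,0,0.1],"yaw":4},
  ],
)

```text
clock: 21.7
eef_pos: [618.8, 141.7, 194.1]
tcp_rot: [3.142, -0.0, 0.735]
contact_force: [-1.1, -0.6, -0.3]
opening: 0.473
grasp_force: 0.3
```

```bash
python3 st.py; python3 gap.py | sed -n '/farnow/,/nearnow/p'
```

```text
{'clock': 21.7, 'qpos': [0.223, 0.412, 1.653, 0.0, 1.077, 1.059], 'eef_pos': [618.832, 141.72, 194.09], 'contact_force': [-1.11, -0.59, -0.287], 'wrist_torque': [-0.088, 0.104, 0.02], 'joint_efforts': [0.182, -63.046, -33.036, 0.1, -0.254, 0.171], 'opening': 0.473, 'grasp_force': 0.349}
farnow flange v h0,2,4,6 [174.43 173.63 172.82 172.01] washer top/bot edge 175.29 176.29 u 324.0
169 [64, 63, 61] sat 3
170 [67, 66, 63] sat 3
171 [67, 66, 64] sat 2
172 [70, 70, 70] sat 0
173 [76, 72, 69] sat 6
174 [97, 76, 41] sat 56
175 [101, 78, 39] sat 62
176 [84, 60, 33] sat 50
177 [72, 48, 29] sat 42
178 [73, 50, 30] sat 43
179 [72, 48, 29] sat 42
180 [80, 54, 32] sat 47
nearnow flange v h0,2,4,6 [243.96 243.07 242.18 241.28] washer top/bot edge 245.29 246.4 u 306.8
```

Emit:
carry_out(
  targets=[
    {"dp":[0,0.1,0],"yaw":1},
    {"dp":[0.1,0.2,0.1],"yaw":2},
    {"dp":[0.1,0.3,0.1],"yaw":3},
    {"dp":[0.1,0.4,0.1],"yaw":4},
    {"dp":[0.1,0.4,0.1],"yaw":4},
  ],
)

```text
clock: 22.92
eef_pos: [619.2, 141.5, 194.0]
tcp_rot: [3.142, -0.0, 0.665]
contact_force: [-1.1, 0.2, -0.0]
opening: 0.473
grasp_force: 0.3
```

Emit:
carry_out(
  targets=[
    {"dp":[0,0.1,0],"yaw":1},
    {"dp":[0.1,0.2,0.1],"yaw":2},
    {"dp":[0.1,0.3,0.1],"yaw":3},
    {"dp":[0.1,0.4,0.1],"yaw":4},
    {"dp":[0.1,0.4,0.1],"yaw":4},
  ],
)

```text
clock: 23.55
eef_pos: [619.5, 141.2, 193.9]
tcp_rot: [-3.142, -0.0, 0.595]
contact_force: [-0.8, -1.3, 0.0]
opening: 0.47
grasp_force: 0.3
```

Emit:
carry_out(
  targets=[
    {"dp":[0,0.1,0],"yaw":1},
    {"dp":[0.1,0.2,0],"yaw":2},
    {"dp":[0.1,0.3,0],"yaw":3},
    {"dp":[0.1,0.4,0],"yaw":4},
    {"dp":[0.1,0.4,0],"yaw":4},
  ],
)

```text
clock: 24.18
eef_pos: [619.8, 141.0, 193.9]
tcp_rot: [3.142, -0.0, 0.525]
contact_force: [-0.5, -0.9, -0.1]
opening: 0.47
grasp_force: 0.3
```

Emit:
carry_out(
  targets=[
    {"dp":[0,0.1,0],"yaw":1},
    {"dp":[0.1,0.2,0.1],"yaw":2},
    {"dp":[0.1,0.3,0.1],"yaw":3},
    {"dp":[0.1,0.4,0.1],"yaw":4},
    {"dp":[0.1,0.4,0.1],"yaw":4},
  ],
)

```text
clock: 24.8
eef_pos: [620.1, 140.6, 193.8]
tcp_rot: [-3.142, -0.0, 0.455]
contact_force: [-1.2, -1.0, -1.1]
opening: 0.471
grasp_force: 0.3
```

Emit:
carry_out(
  targets=[
    {"dp":[0,0.1,0],"yaw":1},
    {"dp":[0.1,0.2,0.1],"yaw":2},
    {"dp":[0.1,0.3,0.1],"yaw":3},
    {"dp":[0.1,0.4,0.1],"yaw":4},
    {"dp":[0.1,0.4,0.1],"yaw":4},
  ],
)

```text
clock: 25.42
eef_pos: [620.4, 140.4, 193.7]
tcp_rot: [3.142, -0.0, 0.386]
contact_force: [-1.0, -0.9, -1.6]
opening: 0.474
grasp_force: 0.3
```

Emit:
carry_out(
  targets=[
    {"dp":[0,0.1,0],"yaw":1},
    {"dp":[0.1,0.2,0.1],"yaw":2},
    {"dp":[0.1,0.3,0.1],"yaw":3},
    {"dp":[0.1,0.4,0.1],"yaw":4},
    {"dp":[0.1,0.4,0.1],"yaw":4},
  ],
)

```text
clock: 26.05
eef_pos: [620.6, 140.0, 193.6]
tcp_rot: [-3.142, -0.0, 0.316]
contact_force: [-0.3, -0.5, 0.0]
opening: 0.471
grasp_force: 0.3
```

Emit:
carry_out(
  targets=[
    {"dp":[0,0.1,0],"yaw":1},
    {"dp":[0.1,0.2,0.1],"yaw":2},
    {"dp":[0.1,0.3,0.1],"yaw":3},
    {"dp":[0.1,0.4,0.1],"yaw":4},
    {"dp":[0.1,0.4,0.1],"yaw":4},
  ],
)

```text
clock: 26.68
eef_pos: [620.8, 139.7, 193.5]
tcp_rot: [3.142, -0.0, 0.246]
contact_force: [-1.0, 0.3, -0.1]
opening: 0.472
grasp_force: 0.3
```

```bash
python3 st.py; python3 gap.py | sed -n '/farnow/,/nearnow/p'
python3 - <<'E'
from h import *
a=r.grab_frame("side")[:,:,::-1]
u,v=323,164
cv2.imwrite("pics/e.png",cv2.resize(a[v-24:v+24,u-32:u+32],(800,600),interpolation=cv2.INTER_CUBIC))
E
```

```text
{'clock': 26.675, 'qpos': [0.219, 0.415, 1.65, 0.0, 1.077, 1.544], 'eef_pos': [620.841, 139.652, 193.477], 'contact_force': [-1.029, 0.292, -0.099], 'wrist_torque': [-0.024, 0.087, 0.039], 'joint_efforts': [-0.074, -63.14, -32.969, -0.016, -0.249, 0.168], 'opening': 0.472, 'grasp_force': 0.318}
farnow flange v h0,2,4,6 [174.43 173.63 172.82 172.01] washer top/bot edge 175.29 176.29 u 324.0
169 [80, 78, 76] sat 4
170 [81, 79, 77] sat 3
171 [81, 80, 78] sat 3
172 [84, 83, 82] sat 2
173 [77, 75, 73] sat 4
174 [90, 74, 48] sat 41
175 [101, 77, 38] sat 63
176 [83, 60, 33] sat 50
177 [72, 48, 30] sat 41
178 [73, 49, 30] sat 43
179 [72, 48, 29] sat 42
180 [80, 54, 32] sat 47
nearnow flange v h0,2,4,6 [243.96 243.07 242.18 241.28] washer top/bot edge 245.29 246.4 u 306.8
```

View pics/e.png

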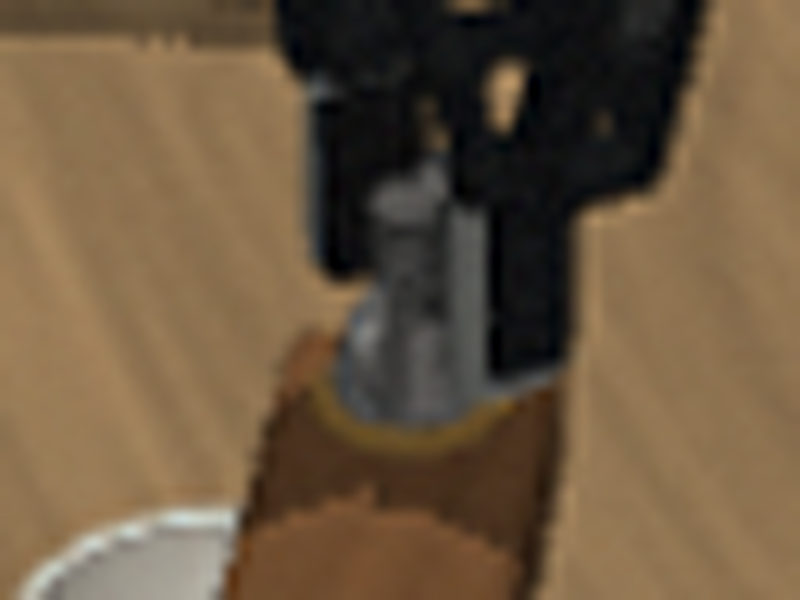

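The side view shows the flange almost on the brass washer (boundary at about y=425), with the far finger still on its wing. Home must be near, so I'll continue in small steps.

Emit:
carry_out(
  targets=[
    {"dp":[0,0.1,0],"yaw":1},
    {"dp":[0.1,0.2,0],"yaw":2},
    {"dp":[0.1,0.3,0],"yaw":3},
    {"dp":[0.1,0.4,0],"yaw":4},
    {"dp":[0.1,0.4,0],"yaw":4},
  ],
)

```text
clock: 27.95
eef_pos: [621.0, 139.2, 193.5]
tcp_rot: [3.142, 0.0, 0.176]
contact_force: [-0.4, 0.4, -0.2]
opening: 0.467
grasp_force: 0.3
```

Emit:
carry_out(
  targets=[
    {"dp":[0,0.1,0],"yaw":1},
    {"dp":[0.1,0.2,0],"yaw":2},
    {"dp":[0.1,0.3,0],"yaw":3},
    {"dp":[0.1,0.4,0],"yaw":4},
    {"dp":[0.1,0.4,0],"yaw":4},
  ],
)

```text
clock: 28.58
eef_pos: [620.4, 139.3, 193.3]
tcp_rot: [-3.141, 0.002, 0.106]
contact_force: [-4.8, 2.4, 1.2]
opening: 0.474
grasp_force: 2.9
```

Force jumped to about 5 N and the tool was deflected, so the nut is probably on the stop. I'll confirm with a very small extra push.

Emit:
carry_out(
  targets=[
    {"dp":[0,0.1,0],"yaw":1},
    {"dp":[0,0.2,0],"yaw":2},
    {"dp":[0,0.2,0],"yaw":2},
  ],
)

```text
clock: 28.95
eef_pos: [619.8, 139.5, 193.2]
tcp_rot: [-3.14, 0.003, 0.071]
contact_force: [-7.6, 4.1, 2.4]
opening: 0.468
grasp_force: 4.3
```

```bash
python3 st.py; python3 gap.py | sed -n '/farnow/,/nearnow/p'
```

```text
{'clock': 28.95, 'qpos': [0.218, 0.415, 1.651, 0.002, 1.079, 1.717], 'eef_pos': [619.829, 139.452, 193.242], 'contact_force': [-7.601, 4.097, 2.367], 'wrist_torque': [0.721, 1.192, 0.169], 'joint_efforts': [-3.895, -62.295, -35.496, -1.596, -2.035, 0.31], 'opening': 0.468, 'grasp_force': 4.292}
farnow flange v h0,2,4,6 [174.43 173.63 172.82 172.01] washer top/bot edge 175.29 176.29 u 324.0
169 [71, 72, 69] sat 2
170 [77, 78, 75] sat 2
171 [84, 83, 81] sat 3
172 [86, 85, 84] sat 1
173 [78, 76, 74] sat 4
174 [90, 75, 50] sat 39
175 [101, 77, 37] sat 64
176 [83, 59, 33] sat 50
177 [72, 48, 29] sat 42
178 [73, 50, 30] sat 43
179 [72, 48, 29] sat 42
180 [80, 54, 33] sat 47
nearnow flange v h0,2,4,6 [243.96 243.07 242.18 241.28] washer top/bot edge 245.29 246.4 u 306.8
```

The force (−7.6, 4.1) is normal to the wing face (wing at about 62°) and grows with the push. Total turn is about 330° = 5.75 rad, so the nut is home and finger-tight. I'll back off and lift away.

Emit:
carry_out(
  targets=[
    {"dp":[0,0,0],"yaw":-3},
    {"dp":[0,0,0],"yaw":-7},
    {"dp":[0,0,0],"yaw":-12},
    {"dp":[0,0,0],"yaw":-16},
    {"dp":[0,0,0],"yaw":-16},
    {"dp":[0,0,-6],"yaw":-16},
    {"dp":[0,0,-16],"yaw":-16},
    {"dp":[0,0,-30],"yaw":-16},
    {"dp":[0,0,-50],"yaw":-16},
    {"dp":[0,0,-70],"yaw":-16},
    {"dp":[0,0,-80],"yaw":-16},
    {"dp":[0,0,-80],"yaw":-16},
  ],
)

```text
clock: 31.05
eef_pos: [621.6, 138.8, 274.6]
tcp_rot: [3.141, -0.002, 0.351]
contact_force: [0.3, -0.8, 0.8]
opening: 0.472
grasp_force: 0.0
```

```bash
python3 st.py
python3 - <<'E'
from h import *
a=r.grab_frame("side")[:,:,::-1]
u,v=323,185
cv2.imwrite("pics/f.png",cv2.resize(a[v-75:v+75,u-100:u+100],(800,600),interpolation=cv2.INTER_CUBIC))
E
```

```text
{'clock': 31.05, 'qpos': [0.217, 0.341, 1.57, 0.0, 1.229, 1.437], 'eef_pos': [621.602, 138.817, 274.553], 'contact_force': [0.315, -0.841, 0.839], 'wrist_torque': [0.002, 0.056, 0.034], 'joint_efforts': [0.001, -62.248, -36.474, -0.0, 0.157, 0.003], 'opening': 0.472, 'grasp_force': 0.0}
```

View pics/f.png

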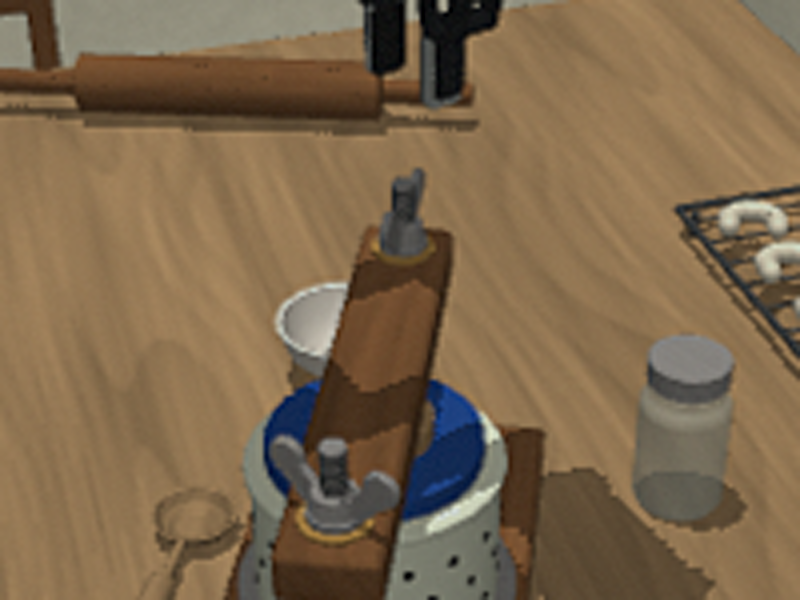

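The far nut sits on its washer at (405,250). The near nut at (335,500), bowl, shaker and spoon look undisturbed, and the gripper is clear above the nut.

```bash
python3 -c "
from rig import r
print(r.sign_off())"
```

```text
the job is handed in; nothing more can be done
None
```

The loose wing nut (the far one) turned about 330° clockwise until it met its stop on the washer, pressed to about 9 N in the last readings. The near nut and the objects visible in the last picture look undisturbed, and I handed the job in at about 31 s; no verdict was returned.

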